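# Open the latched stock rack and serve the yellow tea carton

## Robot

A 6-joint arm with a two-finger parallel gripper is mounted at the origin on the work surface. World frame = base frame: x ahead of the robot, y to its left, z up, the work surface at z = 0. Lengths are in m, angles in rad, forces in N, time in s.
With the tool pointing down it reaches from about 0.4 to 0.825 m from the base axis. Payload 7 kg.
Tool frame: the origin (TCP) lies midway between the tips of the shut fingers; the grasp point (between the pads) lies hold_point_z behind it (hold_point_z is the distance from the TCP to the grasp point, in m); z points along the fingers, y is the line along which they close (so a half turn about z gives the same grasp; the last joint's range is limited). The gripper opens to 88 mm and grips with 3 to 60 N. Pads are 19 mm wide; open, the fingers measure 130 mm over their backs; the gripper's body (78 mm by 193 mm) begins 47 mm behind the grasp point.
Start: joints at [1.551, 0.359, 0.012, 0, -1.224, -0.288], TCP at [0.205, 0.643, 0.227] pointing down, gripper open.
Joint ranges: [-3.07, 3.07], [-1.43, 2.12], [-1.02, 1.25], [-3.03, 1.67], [-3.05, -0], [-3.03, 3.03]. Speed limits (rad/s): [2.39, 2.39, 3.01, 3.14, 3.14, 3.14].

## Interface

Orientations are given as [roll, pitch, yaw] about the fixed x, y, z axes, in that order (R = Rz(yaw) Ry(pitch) Rx(roll)).
In Python, from station import * gives the robot as it stands.
- The arm moves only by the tool apply_moves, never from a script. Its argument "steps" is a list of rows, each an object with "translation": the shift along the world's x, y, z scaled (see below), a list of three; "rotation": the turn, a rotation vector about the world's x, y, z scaled (see below), a list of three. A call has exactly 10 rows; each row is the pose to reach, as a shift and turn from the pose commanded when the call began; what a row does not reach only later rows make up. The controller multiplies each number of a shift by 250 mm and each number of a turn by 30 degrees. A row lasts 1/12 s, in which the tool goes at most 41.7 mm and 7.16 degrees, less where a joint would pass 70% of its speed; a pose out of reach is approached as far as the arm can. A call with a number of a shift or a turn outside -1 to 1 is refused whole. A call with a gripper value outside its range is refused whole. "jaw" is the closure, from -1 (fully open) to 1 (shut), so that 0 is half open, set as the call begins (left out, the last holds). The fingers move at their own pace and stop on an object; "newtons" is the grip in N (left out, the last holds). Time passes only in rows, so rows that repeat a pose let the fingers close, or fill a call up. It gives the time, the measured TCP pose, the force, the opening and the grip force at its end, in the units of the state.
- get_state(): the state, without advancing time (a new reading comes with each control period).
- grab_frame(name): name is "scene" or "side" or "wrist"; returns the picture (420x560x3 uint8, blue, green, red); there is no depth.
- camera_model(name): a dict with "fx", "fy", "cx", "cy" (pixels), "k1" (the pictures are not rectified: a ray, as slopes to the right and down, at radius r is drawn at 1 + k1 r^2 times it, then the intrinsics apply), "xyz" and "rotation" of the camera in the world. Camera axes: x right, y down, z forward; pixel columns grow to the right and rows downward; lengths in m; the calibration is good to about 2 mm. A picture is of the moment at which its call begins: read the wrist's pose just before it. camera_model takes no time and is no camera call; for the wrist camera it gives the pose at the moment of the call.
- job_done(): hands the job in; it is judged then, once.
The state is a dict: "t": time; "q": joint angles; "qd": joint speeds; "joint_efforts": joint torques, N m; "eef_pos": TCP position; "ee_rot": TCP orientation; "force": force on the tool from outside, world axes, zero at the start; "moment": the same for the moment, N m; "width": finger opening in m; "gripper_force": force on a finger pad.
Only numpy, scipy, OpenCV 4.12 (cv2) and the standard library are available. Lean on these libraries where they do the work, as an engineer would, in place of code of your own. Each camera call takes 0.05 s, during which the arm holds its last target. There are 200 camera calls.

## Task

Lift the brass latch bar out of its keeper and swing the rack's gate wide open, about square to the rack, and leave it so. Then take the yellow tea carton from the packed row: first lean its top well out of the row towards the gate opening, at least 15 degrees, with its front bottom edge still on the rack floor, then lift it out and stand it upright on the free part of the order tray, and let go. Leave the other cartons standing in the row, and do not disturb the jar, the tin or the bowl.

Things in the scene. Friction and masses are not known exactly. Their poses are not given: they have to be found in the camera images.
- rack: Fixed red stock rack, place and yaw vary. Origin: on the counter under the middle of the carton row; x points from the gate to the back, z up. Base 155 (x -60 to 95) x 250 (y) mm, its floor 12 mm above the counter. Posts 20 mm square at x -45, y +-115 mm, 160 mm tall; side panels inside y +-110, 120 tall; back panel from x 85, 102 tall. Open above.
- back_ledge (a point): Middle of the top of the wooden ledge inside the rack behind the carton feet: rack x 30 to 50, top 50 mm above the counter. Above it 57 mm are free between the row and the back panel.
- gate_hinge (a point): Point on the gate's upright hinge axis, at rack (-45, 105, 125) mm. The dark steel barred gate is 10 mm thick, centred on this axis, reaches 206 mm from it (along rack -y when shut) and stands from 18 to 145 mm above the counter.
- gate (a joint): Gate angle, rad: 0 shut, grows as it swings outward to the rack's -x side (clockwise from above), 1.57 square to the rack, stop at 1.9. Light friction: it stays where it is left.
- latch (a joint): Angle of the latch bar, rad: 0 level in its keeper, grows as the free end is lifted, stop at 0.7; falls back by its weight (1 to 2 N at the knob). From 0.16 rad up the bar clears the keeper lip; below that the gate is held shut.
- latch_pivot (a point): Axle of the brass latch bar on the gate's front, at rack (-60, 20, 125) mm when shut; it swings with the gate. The bar turns about an axis square to the gate; 8 thick, 16 high, reaching 145 mm from the axle to its free end (along rack -y when shut).
- keeper (a point): Top of the steel keeper lip on the latch post, in front of the bar's free end, at rack (-76, -115, 135) mm: 8 thick, 18 wide; it rises 18 mm above the bar's underside.
- latch_knob (a point): Grip point of the latch knob: a round brass rod of 14 mm diameter, square to the gate, reaching from 21 to 79 mm in front of the gate's middle plane (this point: 57 mm). 70 mm from the bar's pivot, at rack (-102, -50, 125) mm when shut. Free all round; can be pinched from above. Rides on bar and gate.
- tea_yellow_mid (a point): Centre of the yellow carton with a green band, the one to take: 56 (its x) x 40 (its y) x 150 mm high, 0.17 to 0.35 kg. Stands parallel to the rack in one of four places: rack x 0, y -64.5, -21.5, 21.5 or 64.5 mm, on the rack floor, 3 mm between neighbours, its front 12 mm behind the shut gate.
- tea_red1_mid (a point): Centre of a red tea carton, same size, in the row; stays there.
- tea_red2_mid (a point): Centre of another red tea carton, same size, in the row; stays there.
- tea_blue_mid (a point): Centre of the blue tea carton, same size, in the row; stays there.
- tray: Fixed shallow aluminium order tray, 200 (x) x 150 (y) mm outside, walls 4 mm thick and 16 mm high, floor 4 mm above the counter. Origin: centre of its underside; any yaw. The jar stands in its +x half, the -x half is free.
- jar_mid (a point): Centre of an amber jar with a red lid, 58 diameter x 88 mm high, standing in the tray; leave it.
- tin_mid (a point): Centre of a tin with a green label, 68 diameter x 140 mm high, beside the rack on the latch side; leave it.
- bowl_mid (a point): Centre of a steel bowl, 130 diameter x 55 mm high, beside the rack on the hinge side; leave it.
Mind the look-alikes: they are no part of the job. Of the things like the tray, leave any that is brown; of the rest the larger one is meant. What is shaped like the part that bears tea_yellow_mid but turquoise is not meant.

How it is judged:
On the way, in this order (a step that is already met when the one before it is completed fails the run):
1. the latch bar is lifted clear of the keeper (value of joint latch above 0.17 rad), for 0.1 s.
2. the gate is wide open (value of joint gate above 1.2 rad), for 0.2 s.
3. the yellow carton leans out of the row by 10 degrees or more, its foot still on the rack floor (angle between tea_yellow_mid's own z axis and vertical above 0.175 rad and x of tea_yellow_mid in the frame of rack between -0.065 and -0.008 m and z of tea_yellow_mid in the frame of rack below 0.112 m), for 0.1 s.
At the end, for the whole second after the job is handed in: The gate is open by more than 1.2 rad; the yellow carton stands upright (within 0.08 rad) and at rest on the tray floor, on the free part beside the jar; the other three cartons stand upright (within 0.1 rad) in the row (value of joint gate above 1.2 rad and x of tea_yellow_mid in the frame of tray between -0.085 and 0.03 m and y of tea_yellow_mid in the frame of tray between -0.06 and 0.06 m and z of tea_yellow_mid in the frame of tray between 0.07 and 0.088 m and angle between tea_yellow_mid's own z axis and vertical below 0.08 rad and linear speed of tea_yellow below 0.02 m/s and angle between each of tea_red1_mid, tea_red2_mid, tea_blue_mid's own z axis and vertical below 0.1 rad); the robot touches nothing.
It fails at once if another carton of the row is moved more than 25 mm or tipped (distance of any of tea_red1_mid, tea_red2_mid, tea_blue_mid from where it was at the start of the episode above 0.025 m or angle between any of tea_red1_mid, tea_red2_mid, tea_blue_mid's own z axis and vertical above 0.3 rad).
It fails at once if the jar, tin or bowl is moved more than 20 mm (distance of any of jar_mid, tin_mid, bowl_mid from where it was at the start of the episode above 0.02 m).
It fails at once if the yellow carton is tipped over (angle between tea_yellow_mid's own z axis and vertical above 1.1 rad).
It also fails if it takes over 70 s, if anything falls off the work surface, if the arm or the gripper's body presses on something with over 40 N, if the wrist force passes 120 N, or if a joint passes its speed limit or range.

## Working session

There is one attempt and no reset: what is moved stays moved. The work goes in short steps, Python scripts to look and compute and a tool call to move; the robot and the scene stay as the last step left them, time stands still between calls to the robot, and variables do not carry over. Pictures are saved under pics/ and viewed, at most 10 in all, crops included, and the job is handed in when it is done.

Besides the shell and the picture viewer there is one more tool, called after ">>>" as a command line: name --argument value ..., lists and objects as JSON in quotes. apply_moves: Moves the arm, as the interface text tells. Shifts and turns lie within -1 to 1; 1 stands for 250 mm of shift or 30 degrees of turn. Its arguments: {"type":"object","properties":{"steps":{"type":"array"},"jaw":{"type":"number"},"newtons":{"type":"number"}},"required":["steps"]}

```bash
mkdir -p pics; ls; python3 - <<'E'
from station import *
import cv2
s=get_state();print(s)
for n in("scene","side"):
    print(n,camera_model(n)); cv2.imwrite(f"pics/{n}0.png",grab_frame(n))
E
```

```text
pics
{'t': 0.0, 'q': array([ 1.55109571e+00,  3.59390390e-01,  1.10288965e-02, -3.35080535e-04,
       -1.22409937e+00, -2.88084769e-01]), 'qd': array([ 7.69076453e-04, -3.27513437e-04,  2.16970808e-04, -1.29892775e-03,
        2.53143054e-04, -7.20068317e-05]), 'joint_efforts': array([-1.03976232e-03, -5.82718384e+01,  2.93053150e+01,  6.99693024e+00,
        6.76166557e-03, -1.65766774e-04]), 'eef_pos': array([0.20438296, 0.64278531, 0.2256101 ]), 'ee_rot': array([ 3.13990722e+00, -1.70951801e-04, -3.07899363e-01]), 'force': array([0.60780225, 0.05346734, 0.26936199]), 'moment': array([-0.00090416,  0.00105192, -0.05654729]), 'gripper_force': 0.0, 'width': 0.0878541697642425}
scene {'fx': 525.232932848467, 'fy': 525.232932848467, 'cx': 277.08351132818433, 'cy': 214.0636767481273, 'k1': -0.014046138050913527, 'xyz': array([1.26672286, 0.23254616, 1.53320798]), 'rotation': array([-2.60746828, -0.00472926,  1.96285215])}
side {'fx': 443.3161611791166, 'fy': 443.3161611791166, 'cx': 284.4606354914844, 'cy': 213.36925674604686, 'k1': -0.001991250551004675, 'xyz': array([-0.14993962, -1.17053781,  0.98801157]), 'rotation': array([-2.18749054, -0.01430104, -0.50805418])}
```

View pics/scene0.png

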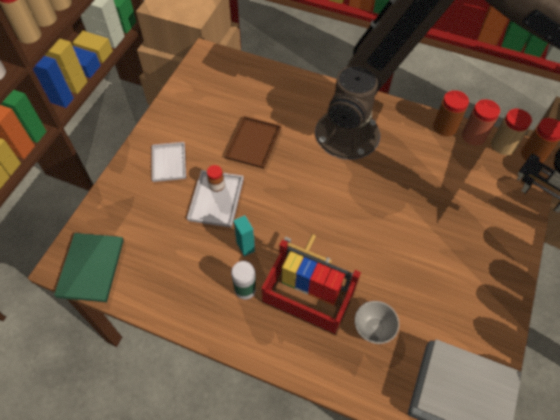

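View pics/side0.png

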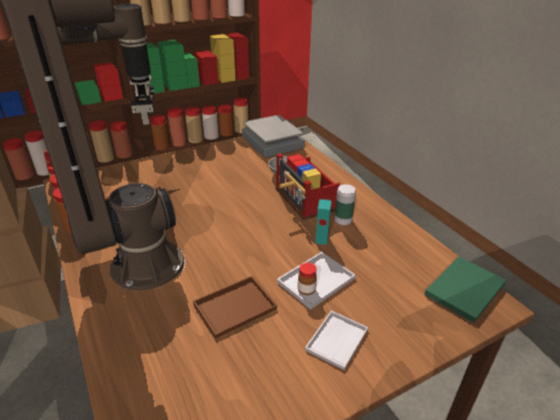

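The scene view shows the rack at about (312,285), with the gate on the robot's side, the yellow carton at the left (latch) end around (292,265), the bowl at (377,322) and the tin at (243,280). The tray is at (215,198) with the jar in its upper part, and the turquoise decoy is at (245,235). The side view agrees.

```bash
cat > h.py <<'E'
import numpy as np, cv2
from scipy.spatial.transform import Rotation as Ro
from station import *
def cam(n):
    m=camera_model(n); return m,Ro.from_euler('xyz',m['rotation']).as_matrix(),np.array(m['xyz'])
def proj(P,c):
    m,R,t=c; p=(np.atleast_2d(P)-t)@R; s=p[:,:2]/p[:,2:]; s=s*(1+m['k1']*(s**2).sum(1))[:,None]
    return s*[m['fx'],m['fy']]+[m['cx'],m['cy']]
def ray(uv,c):
    m,R,t=c; d=(np.atleast_2d(uv).astype(float)-[m['cx'],m['cy']])/[m['fx'],m['fy']]; s=d.copy()
    for _ in range(5): s=d/(1+m['k1']*(s**2).sum(1))[:,None]
    return np.c_[s,np.ones(len(s))]@R.T
def onz(uv,z,c):
    d=ray(uv,c); return (c[2]+d*((z-c[2][2])/d[:,2])[:,None])[:,:2]
def tri(uv1,c1,uv2,c2):
    A=np.c_[ray(uv1,c1)[0],-ray(uv2,c2)[0]]; k,*_=np.linalg.lstsq(A,c2[2]-c1[2],rcond=None)
    a=c1[2]+k[0]*A[:,0]; b=c2[2]-k[1]*A[:,1]; return (a+b)/2,np.linalg.norm(a-b)
E
python3 - <<'E'
from h import *
c=cam('scene');s=cam('side')
print(proj([[0,0,0],[.205,.643,.227]],c),proj([[0,0,0],[.205,.643,.227]],s))
im=cv2.imread('pics/scene0.png')
a=im[225:345,180:400]; cv2.imwrite('pics/c1.png',cv2.resize(a,(770,420),interpolation=cv2.INTER_CUBIC))
# tray aluminium / yellow top
h=cv2.cvtColor(im,cv2.COLOR_BGR2HSV)
def show(name,mask,x0,y0,x1,y1,z):
    m=np.zeros_like(mask);m[y0:y1,x0:x1]=mask[y0:y1,x0:x1]
    cs,_=cv2.findContours(m,0,2); k=max(cs,key=cv2.contourArea); r=cv2.minAreaRect(k); b=cv2.boxPoints(r)
    w=onz(b,z,c); print(name,cv2.contourArea(k),b.round(1).tolist(),w.round(3).tolist(),w.mean(0).round(4),np.linalg.norm(np.diff(w,axis=0),axis=1).round(3))
tr=cv2.inRange(h,(0,0,110),(179,70,255)); 
show('tray',tr,170,160,255,235,.016); show('small',tr,140,130,195,185,.016)
show('yel',cv2.inRange(h,(22,140,90),(34,255,255)),270,240,320,300,.162)
show('blue',cv2.inRange(h,(105,140,60),(128,255,255)),270,240,330,300,.162)
show('turq',cv2.inRange(h,(80,120,60),(98,255,255)),225,205,265,260,.15)
E
```

```text
[[347.14231673 133.03018234]
 [540.53517364 199.63238935]] [[147.22974512 264.06385983]
 [146.21125563 118.00215536]]
tray 1941.0 [[186.0, 219.5], [197.60000610351562, 166.0], [264.6000061035156, 180.5], [253.0, 234.0]] [[0.571, -0.376], [0.36, -0.44], [0.326, -0.196], [0.535, -0.148]] [ 0.4481 -0.2897] [0.22  0.246 0.215]
small 1144.0 [[150.39999389648438, 143.89999389648438], [183.89999389648438, 142.39999389648438], [185.60000610351562, 179.60000610351562], [152.0, 181.10000610351562]] [[0.338, -0.643], [0.285, -0.534], [0.428, -0.452], [0.479, -0.557]] [ 0.3824 -0.5465] [0.122 0.165 0.116]
yel 313.0 [[280.0, 281.70001220703125], [288.5, 250.8000030517578], [301.5, 254.3000030517578], [292.8999938964844, 285.29998779296875]] [[0.716, 0.021], [0.617, 0.007], [0.613, 0.046], [0.712, 0.059]] [0.6646 0.033 ] [0.101 0.039 0.1  ]
blue 330.5 [[292.8999938964844, 285.79998779296875], [302.29998779296875, 256.5], [315.70001220703125, 260.79998779296875], [306.29998779296875, 290.1000061035156]] [[0.714, 0.059], [0.619, 0.051], [0.617, 0.091], [0.712, 0.098]] [0.6651 0.0748] [0.096 0.041 0.095]
turq 417.0 [[233.39999389648438, 219.60000610351562], [247.6999969482422, 215.6999969482422], [257.29998779296875, 250.89999389648438], [243.0, 254.8000030517578]] [[0.577, -0.189], [0.548, -0.155], [0.647, -0.08], [0.674, -0.113]] [ 0.6117 -0.1341] [0.045 0.124 0.043]
```

View pics/c1.png

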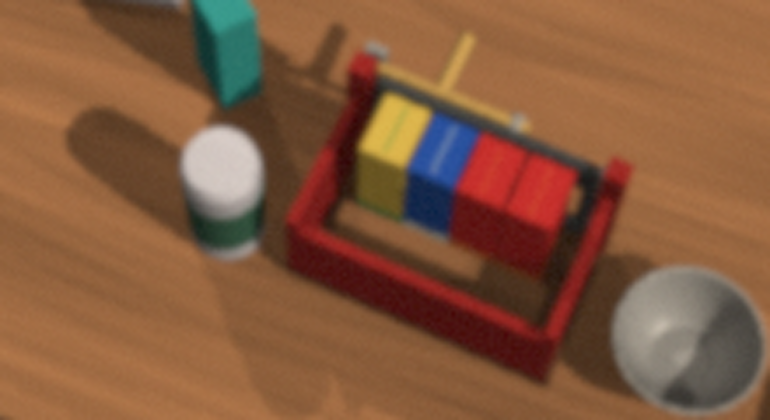

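The crop shows the yellow carton at the latch-side end. In crop pixels the post tops are at about (364,62) and (621,172), the knob rod runs from (445,88) to (470,37), and the yellow top is the quad (391,95) (432,108) (402,162) (360,150).

```bash
python3 - <<'E'
from h import *
c=cam('scene')
f=lambda L,z:onz(np.array(L)/3.5+[180,225],z,c).round(4)
p=f([(364,62),(621,172)],.16);print('posts',p.tolist(),np.linalg.norm(p[1]-p[0]))
k=f([(445,88),(470,37)],.125);print('knob',k.tolist(),np.linalg.norm(k[1]-k[0]))
y=f([(391,95),(432,108),(402,162),(360,150)],.162);print('yel',y.tolist(),y.mean(0),np.linalg.norm(np.diff(y,axis=0),axis=1))
r=f([(533,155),(577,168),(550,220),(508,205)],.162);print('red',r.tolist(),r.mean(0))
d=p[1]-p[0];yaw=np.arctan2(-d[0],d[1]);d2=r.mean(0)-y.mean(0);print('yaw',yaw,np.arctan2(-d2[0],d2[1]),np.linalg.norm(d2))
print('turq top', f([(225,10)],.15), 'tin',f([(225,160)],.14),'bowl',f([(690,335)],.05))
E
```

```text
posts [[0.5963, -0.0156], [0.6094, 0.2155]] 0.23147099170306418
knob [[0.5758, 0.0515], [0.5212, 0.054]] 0.05465720446565117
yel [[0.6173, 0.0171], [0.6154, 0.0529], [0.6704, 0.0478], [0.6736, 0.0122]] [0.644175 0.0325  ] [0.03585038 0.05523595 0.03574353]
red [[0.6235, 0.1443], [0.6207, 0.1813], [0.6721, 0.1759], [0.6728, 0.1404]] [0.647275 0.160475]
yaw -0.05662481980215261 -0.024218744888514183 0.12801254088955505
turq top [[ 0.5908 -0.1468]] tin [[ 0.7154 -0.0911]] bowl [[0.6764 0.3138]]
```

>>> apply_moves --steps '[{"translation":[0.4,-0.9,0.4],"rotation":[0,0,0.5]},{"translation":[0.4,-0.9,0.4],"rotation":[0,0,0.5]},{"translation":[0.4,-0.9,0.4],"rotation":[0,0,0.5]},{"translation":[0.4,-0.9,0.4],"rotation":[0,0,0.5]},{"translation":[0.4,-0.9,0.4],"rotation":[0,0,0.5]},{"translation":[0.4,-0.9,0.4],"rotation":[0,0,0.5]},{"translation":[0.4,-0.9,0.4],"rotation":[0,0,0.5]},{"translation":[0.4,-0.9,0.4],"rotation":[0,0,0.5]},{"translation":[0.4,-0.9,0.4],"rotation":[0,0,0.5]},{"translation":[0.4,-0.9,0.4],"rotation":[0,0,0.5]}]' --jaw -1

```text
t: 0.93
eef_pos: [0.3042, 0.4185, 0.3259]
ee_rot: [3.141, 0.001, -0.046]
force: [0.0, 0.4, -0.5]
width: 0.0875
gripper_force: 0.0
```

>>> apply_moves --steps '[{"translation":[0.4,-0.9,0],"rotation":[0,0,0]},{"translation":[0.4,-0.9,0],"rotation":[0,0,0]},{"translation":[0.4,-0.9,0],"rotation":[0,0,0]},{"translation":[0.4,-0.9,0],"rotation":[0,0,0]},{"translation":[0.4,-0.9,0],"rotation":[0,0,0]},{"translation":[0.4,-0.9,0],"rotation":[0,0,0]},{"translation":[0.4,-0.9,0],"rotation":[0,0,0]},{"translation":[0.4,-0.9,0],"rotation":[0,0,0]},{"translation":[0.4,-0.9,0],"rotation":[0,0,0]},{"translation":[0.4,-0.9,0],"rotation":[0,0,0]}]'

```text
t: 1.77
eef_pos: [0.4042, 0.1944, 0.3259]
ee_rot: [3.141, 0.001, -0.045]
force: [0.1, 0.2, -0.7]
width: 0.0875
gripper_force: 0.0
```

>>> apply_moves --steps '[{"translation":[0.54,-0.56,0],"rotation":[0,0,0]},{"translation":[0.54,-0.56,0],"rotation":[0,0,0]},{"translation":[0.54,-0.56,0],"rotation":[0,0,0]},{"translation":[0.54,-0.56,0],"rotation":[0,0,0]},{"translation":[0.54,-0.56,0],"rotation":[0,0,0]},{"translation":[0.54,-0.56,0],"rotation":[0,0,0]},{"translation":[0.54,-0.56,0],"rotation":[0,0,0]},{"translation":[0.54,-0.56,0],"rotation":[0,0,0]},{"translation":[0.54,-0.56,0],"rotation":[0,0,0]},{"translation":[0.54,-0.56,0],"rotation":[0,0,0]}]'

```text
t: 2.6
eef_pos: [0.539, 0.0546, 0.3268]
ee_rot: [-3.141, -0.0, -0.044]
force: [-1.2, 0.5, 0.0]
width: 0.0877
gripper_force: 0.0
```

```bash
python3 - <<'E'
from h import *
import station
s=get_state();print(s['t'],s['q'].round(3),s['eef_pos'],s['ee_rot'],s['force'])
print(getattr(station,'hold_point_z',None),[x for x in dir(station) if x[0]!='_'])
print(camera_model('wrist'))
cv2.imwrite('pics/w1.png',grab_frame('wrist'))
E
```

```text
2.6 [ 0.463  0.087 -0.115 -0.    -1.368  1.064] [0.53904973 0.05455123 0.32683044] [-3.14127693e+00 -4.46893101e-04 -4.37946204e-02] [-1.2113547   0.47111132  0.01394273]
0.0188 ['Unreachable', 'camera_model', 'get_state', 'grab_frame', 'hold_point_z', 'job_done']
{'fx': 291.3518812433231, 'fy': 291.3518812433231, 'cx': 280.49514075256275, 'cy': 207.37521467935568, 'k1': 0.007476784071118661, 'xyz': array([0.62130196, 0.05192853, 0.48494896]), 'rotation': array([ 2.83743045e+00,  5.79478663e-04, -1.61526981e+00])}
```

View pics/w1.png

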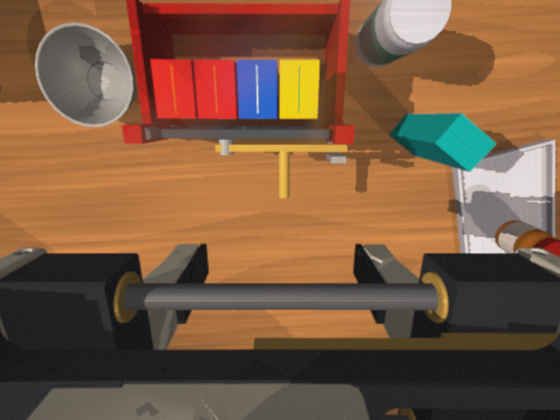

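The wrist view shows the knob rod from (284,150) to (284,198), the yellow top as (280,60) (319,60) (318,118) (278,118), the posts at (133,133) and (343,133), and the tray's near part at the right (455-553, 145-250).

```bash
python3 - <<'E'
from h import *
c=cam('wrist'); im=cv2.imread('pics/w1.png'); h=cv2.cvtColor(im,cv2.COLOR_BGR2HSV)
def box(name,lo,hi,x0,y0,x1,y1,z):
    m=np.zeros(im.shape[:2],np.uint8);m[y0:y1,x0:x1]=cv2.inRange(h,lo,hi)[y0:y1,x0:x1]
    k=max(cv2.findContours(m,0,2)[0],key=cv2.contourArea); r=cv2.minAreaRect(k); b=cv2.boxPoints(r);w=onz(b,z,c)
    print(name,b.round(0).tolist(),w.mean(0).round(4),np.linalg.norm(np.diff(w,axis=0),axis=1).round(3)); 
    d=w[1]-w[0] if np.linalg.norm(w[1]-w[0])>np.linalg.norm(w[2]-w[1]) else w[2]-w[1]
    print('  ang long',np.degrees(np.arctan2(d[1],d[0])).round(1)); return w.mean(0)
y=box('yel',(20,130,120),(36,255,255),270,40,330,125,.162)
b=box('blue',(105,120,60),(128,255,255),230,40,285,125,.162)
p=onz([(133,133),(343,133)],.16,c);print(p,np.linalg.norm(p[1]-p[0]))
k=onz([(284,150),(284,198),(284,181)],.125,c);print('knob',k)
print('d',b-y)
# rack frame from yellow + yaw
for yaw in(-.045,):
    R=np.array([[np.cos(yaw),-np.sin(yaw)],[np.sin(yaw),np.cos(yaw)]])
    o=y-R@[0,-.0645]; print('origin',o,'knob',o+R@[-.102,-.05],'hinge',o+R@[-.045,.105],'posts',o+R@[-.045,.115],o+R@[-.045,-.115])
# tray: scene image
s=cam('scene'); im2=cv2.imread('pics/scene0.png')
cv2.imwrite('pics/c2.png',cv2.resize(im2[150:245,170:270],(600,570),interpolation=cv2.INTER_CUBIC))
print('tray corner',onz([(455,168),(553,142)],.016,c))
E
```

```text
yel [[279.0, 59.0], [319.0, 59.0], [319.0, 118.0], [279.0, 118.0]] [0.6465 0.0318] [0.04  0.056 0.042]
  ang long 179.8
blue [[237.0, 61.0], [276.0, 60.0], [278.0, 118.0], [239.0, 119.0]] [0.6475 0.0746] [0.039 0.056 0.041]
  ang long 179.6
[[ 0.6106601   0.21198407]
 [ 0.60066278 -0.01478694]] 0.22699127239701933
knob [[0.58153787 0.04948791]
 [0.52085466 0.05197781]
 [0.54304945 0.05106693]]
d [0.00098751 0.04287869]
origin [0.64937969 0.09620325] knob [0.5452337  0.05084232] hinge [0.60914865 0.20312128] posts [0.60959849 0.21311115] [ 0.59925199 -0.01665601]
tray corner [[ 0.52833387 -0.22567142]
 [ 0.56251978 -0.37233312]]
```

View pics/c2.png

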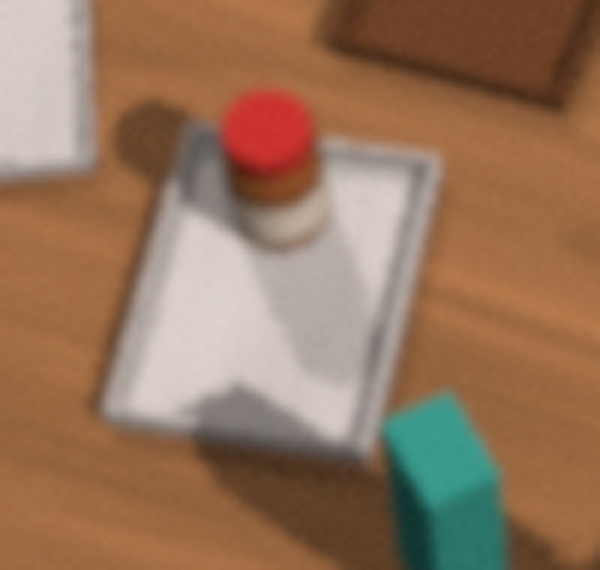

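The crop shows the tray corners at (190,125) (440,155) (365,455) (105,410), with the jar in the upper half, so the free half is the lower one, away from the robot. The rack fit agrees across posts, row and knob. Next I descend to the knob and pinch it.

>>> apply_moves --steps '[{"translation":[0.016,-0.014,-0.1],"rotation":[0,0,0]},{"translation":[0.016,-0.014,-0.25],"rotation":[0,0,0]},{"translation":[0.016,-0.014,-0.4],"rotation":[0,0,0]},{"translation":[0.016,-0.014,-0.55],"rotation":[0,0,0]},{"translation":[0.016,-0.014,-0.68],"rotation":[0,0,0]},{"translation":[0.016,-0.014,-0.78],"rotation":[0,0,0]},{"translation":[0.016,-0.014,-0.85],"rotation":[0,0,0]},{"translation":[0.016,-0.014,-0.88],"rotation":[0,0,0]},{"translation":[0.016,-0.014,-0.88],"rotation":[0,0,0]},{"translation":[0.016,-0.014,-0.88],"rotation":[0,0,0]}]'

```text
t: 3.48
eef_pos: [0.5439, 0.0503, 0.1074]
ee_rot: [-3.142, -0.001, -0.045]
force: [0.2, 0.4, 0.4]
width: 0.0877
gripper_force: 0.0
```

>>> apply_moves --steps '[{"translation":[0,0,0],"rotation":[0,0,0]},{"translation":[0,0,0],"rotation":[0,0,0]},{"translation":[0,0,0],"rotation":[0,0,0]},{"translation":[0,0,0],"rotation":[0,0,0]},{"translation":[0,0,0],"rotation":[0,0,0]},{"translation":[0,0,0],"rotation":[0,0,0]},{"translation":[0,0,0],"rotation":[0,0,0]},{"translation":[0,0,0],"rotation":[0,0,0]},{"translation":[0,0,0],"rotation":[0,0,0]},{"translation":[0,0,0],"rotation":[0,0,0]}]' --jaw 1 --newtons 20

```text
t: 4.32
eef_pos: [0.5435, 0.0497, 0.1065]
ee_rot: [3.142, 0.0, -0.046]
force: [0.7, -0.7, 0.2]
width: 0.0268
gripper_force: 0.0
```

```bash
python3 - <<'E'
from h import *
s=cam('scene')
w=onz(np.array([(190,125),(440,155),(365,455),(105,410)])/6+[170,150],.016,s);print(w.round(3),w.mean(0),np.linalg.norm(np.diff(w,axis=0),axis=1))
j=onz(np.array([(270,130)])/6+[170,150],.092,s);print('jar',j)
fr=(w[2]+w[3])/2; bk=(w[0]+w[1])/2; ux=(bk-fr)/np.linalg.norm(bk-fr); print('yaw',np.degrees(np.arctan2(ux[1],ux[0])),'target',w.mean(0)-ux*.045)
# arc waypoints for the gate
st=get_state();p=st['eef_pos'];print(st['ee_rot'],p)
H=np.array([.6091,.2031])
p0=p[:2]
for a in range(0,96,15):
    t=-np.radians(a);R=np.array([[np.cos(t),-np.sin(t)],[np.sin(t),np.cos(t)]]);print(a,(H+R@(p0-H)-p0).round(4), ((H+R@(p0-H)-p0)/.25).round(3))
E
```

```text
[[ 0.373 -0.417]
 [ 0.336 -0.272]
 [ 0.535 -0.228]
 [ 0.565 -0.373]] [ 0.45250636 -0.32262781] [0.14909256 0.2041011  0.14864466]
jar [[ 0.40394091 -0.34163301]]
yaw -167.29458101037906 target [ 0.49640448 -0.31273058]
[ 3.14151539e+00  1.33556693e-04 -4.60609135e-02] [0.54347611 0.04970457 0.10651168]
0 [0. 0.] [0. 0.]
15 [-0.0375  0.0222] [-0.15   0.089]
30 [-0.0679  0.0534] [-0.272  0.213]
45 [-0.0892  0.0913] [-0.357  0.365]
60 [-0.1     0.1335] [-0.4    0.534]
75 [-0.0995  0.1771] [-0.398  0.708]
90 [-0.0878  0.219 ] [-0.351  0.876]
```

>>> apply_moves --steps '[{"translation":[0,0,0],"rotation":[0,0,0]},{"translation":[0,0,0],"rotation":[0,0,0]},{"translation":[0,0,0],"rotation":[0,0,0]},{"translation":[0,0,0],"rotation":[0,0,0]},{"translation":[0,0.002,0.02],"rotation":[0,0,0]},{"translation":[0,0.004,0.04],"rotation":[0,0,0]},{"translation":[0,0.008,0.06],"rotation":[0,0,0]},{"translation":[0,0.012,0.08],"rotation":[0,0,0]},{"translation":[0,0.012,0.088],"rotation":[0,0,0]},{"translation":[0,0.012,0.088],"rotation":[0,0,0]}]'

```text
t: 5.15
eef_pos: [0.5437, 0.0534, 0.1292]
ee_rot: [-3.14, -0.001, -0.046]
force: [0.8, 5.0, -5.1]
width: 0.0132
gripper_force: 20.0
```

>>> apply_moves --steps '[{"translation":[-0.031,0.0145,0],"rotation":[0,0,-0.1]},{"translation":[-0.061,0.031,0],"rotation":[0,0,-0.2]},{"translation":[-0.0905,0.048,0],"rotation":[0,0,-0.3]},{"translation":[-0.119,0.0675,0],"rotation":[0,0,-0.4]},{"translation":[-0.146,0.088,0],"rotation":[0,0,-0.5]},{"translation":[-0.172,0.11,0],"rotation":[0,0,-0.6]},{"translation":[-0.197,0.134,0],"rotation":[0,0,-0.7]},{"translation":[-0.221,0.158,0],"rotation":[0,0,-0.8]},{"translation":[-0.2435,0.184,0],"rotation":[0,0,-0.9]},{"translation":[-0.264,0.211,0],"rotation":[0,0,-1]}]'

```text
t: 5.98
eef_pos: [0.4777, 0.1057, 0.1292]
ee_rot: [-3.141, -0.001, -0.572]
force: [2.9, 1.6, -4.0]
width: 0.0137
gripper_force: 20.0
```

>>> apply_moves --steps '[{"translation":[-0.0196,0.028,0],"rotation":[0,0,-0.1]},{"translation":[-0.0376,0.057,0],"rotation":[0,0,-0.2]},{"translation":[-0.0542,0.087,0],"rotation":[0,0,-0.3]},{"translation":[-0.0691,0.118,0],"rotation":[0,0,-0.4]},{"translation":[-0.0824,0.149,0],"rotation":[0,0,-0.5]},{"translation":[-0.0941,0.1815,0],"rotation":[0,0,-0.6]},{"translation":[-0.1041,0.2143,0],"rotation":[0,0,-0.7]},{"translation":[-0.1123,0.2475,0],"rotation":[0,0,-0.8]},{"translation":[-0.1188,0.281,0],"rotation":[0,0,-0.9]},{"translation":[-0.1234,0.315,0],"rotation":[0,0,-1]}]'

```text
t: 6.82
eef_pos: [0.4467, 0.184, 0.1291]
ee_rot: [-3.141, -0.001, -1.096]
force: [2.4, 0.2, -2.8]
width: 0.0133
gripper_force: 20.0
```

>>> apply_moves --steps '[{"translation":[-0.003,0.034,0],"rotation":[0,0,-0.1]},{"translation":[-0.004,0.068,0],"rotation":[0,0,-0.2]},{"translation":[-0.0034,0.1025,0],"rotation":[0,0,-0.3]},{"translation":[-0.001,0.1367,0],"rotation":[0,0,-0.4]},{"translation":[0.0033,0.1706,0],"rotation":[0,0,-0.5]},{"translation":[0.0092,0.2043,0],"rotation":[0,0,-0.6]},{"translation":[0.017,0.2377,0],"rotation":[0,0,-0.7]},{"translation":[0.0265,0.2705,0],"rotation":[0,0,-0.8]},{"translation":[0.0377,0.303,0],"rotation":[0,0,-0.9]},{"translation":[0.0506,0.3346,0],"rotation":[0,0,-1]}]'

```text
t: 7.65
eef_pos: [0.459, 0.2674, 0.1288]
ee_rot: [3.141, -0.001, -1.62]
force: [0.4, -0.1, -2.5]
width: 0.0134
gripper_force: 20.0
```

>>> apply_moves --steps '[{"translation":[0,0,-0.02],"rotation":[0,0,0]},{"translation":[0,0,-0.02],"rotation":[0,0,0]},{"translation":[0,0,-0.02],"rotation":[0,0,0]},{"translation":[0,0,-0.02],"rotation":[0,0,0]},{"translation":[0,0,-0.02],"rotation":[0,0,0]},{"translation":[0,0,-0.02],"rotation":[0,0,0]},{"translation":[0,0,-0.02],"rotation":[0,0,0]},{"translation":[0,0,-0.02],"rotation":[0,0,0]},{"translation":[0,0,-0.02],"rotation":[0,0,0]},{"translation":[0,0,-0.02],"rotation":[0,0,0]}]' --jaw -1

```text
t: 8.48
eef_pos: [0.4593, 0.2679, 0.1236]
ee_rot: [-3.142, -0.0, -1.617]
force: [0.3, 0.1, 0.0]
width: 0.0744
gripper_force: 0.0
```

>>> apply_moves --steps '[{"translation":[0,0,0.1],"rotation":[0,0,0]},{"translation":[0,0,0.2],"rotation":[0,0,0]},{"translation":[0,0,0.3],"rotation":[0,0,0]},{"translation":[0,0,0.45],"rotation":[0,0,0]},{"translation":[0,0,0.6],"rotation":[0,0,0]},{"translation":[0,0,0.75],"rotation":[0,0,0]},{"translation":[0,0,0.84],"rotation":[0,0,0]},{"translation":[0,0,0.84],"rotation":[0,0,0]},{"translation":[0,0,0.84],"rotation":[0,0,0]},{"translation":[0,0,0.84],"rotation":[0,0,0]}]'

```text
t: 9.32
eef_pos: [0.4589, 0.2677, 0.333]
ee_rot: [3.141, -0.0, -1.617]
force: [-0.0, -0.4, 0.4]
width: 0.0875
gripper_force: 0.0
```

>>> apply_moves --steps '[{"translation":[0.75,-0.94,0],"rotation":[0,0,0]},{"translation":[0.75,-0.94,0],"rotation":[0,0,0]},{"translation":[0.75,-0.94,0],"rotation":[0,0,0]},{"translation":[0.75,-0.94,0],"rotation":[0,0,0]},{"translation":[0.75,-0.94,0],"rotation":[0,0,0]},{"translation":[0.75,-0.94,0],"rotation":[0,0,0]},{"translation":[0.75,-0.94,0],"rotation":[0,0,0]},{"translation":[0.75,-0.94,0],"rotation":[0,0,0]},{"translation":[0.75,-0.94,0],"rotation":[0,0,0]},{"translation":[0.75,-0.94,0],"rotation":[0,0,0]}]'

```text
t: 10.15
eef_pos: [0.6466, 0.0322, 0.3314]
ee_rot: [3.138, -0.001, -1.619]
force: [0.6, 0.6, 0.6]
width: 0.0879
gripper_force: 0.0
```

```bash
python3 - <<'E'
from h import *
s=get_state();print(s['t'],s['q'].round(3),s['eef_pos'],s['ee_rot'],s['force'])
c=cam('wrist');print(c[2]); a=grab_frame('wrist'); b=grab_frame('scene')
cv2.imwrite('pics/w2.png',np.hstack([cv2.resize(a,(400,300)),cv2.resize(b[190:340,180:380],(400,300))])); cv2.imwrite('pics/w2full.png',a)
y=np.array([.6465,.0318]);print(proj([[*y,.162]],c)*400/560)
E
```

```text
10.15 [ 0.35   0.271  0.122 -0.    -1.425 -0.398] [0.64655999 0.03217537 0.33135757] [ 3.13824501e+00 -9.56408449e-04 -1.61860326e+00] [0.56516549 0.61669206 0.62071516]
[ 0.64389046 -0.04832988  0.4895387 ]
[[200.57882145 134.70257123]]
```

View pics/w2.png

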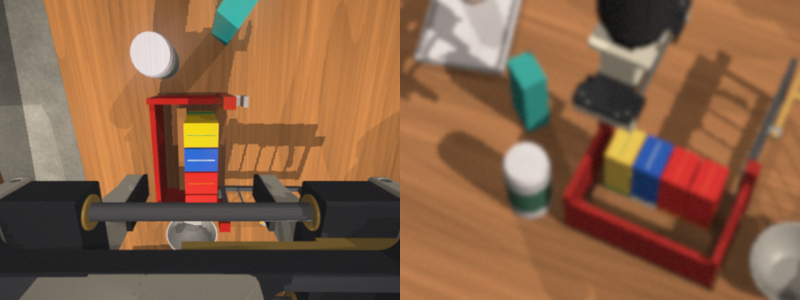

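Gate is open and the yellow carton sits at (201,135), where predicted. Next I descend and grip it front to back.

>>> apply_moves --steps '[{"translation":[0,0,-0.12],"rotation":[0,0,0]},{"translation":[0,0,-0.25],"rotation":[0,0,0]},{"translation":[0,0,-0.38],"rotation":[0,0,0]},{"translation":[0,0,-0.5],"rotation":[0,0,0]},{"translation":[0,0,-0.62],"rotation":[0,0,0]},{"translation":[0,0,-0.72],"rotation":[0,0,0]},{"translation":[0,0,-0.8],"rotation":[0,0,0]},{"translation":[0,0,-0.86],"rotation":[0,0,0]},{"translation":[0,0,-0.88],"rotation":[0,0,0]},{"translation":[0,0,-0.88],"rotation":[0,0,0]}]'

```text
t: 11.08
eef_pos: [0.6456, 0.0338, 0.1126]
ee_rot: [3.139, -0.001, -1.615]
force: [-0.0, -0.2, -0.7]
width: 0.0877
gripper_force: 0.0
```

>>> apply_moves --steps '[{"translation":[0,0,0],"rotation":[0,0,0]},{"translation":[0,0,0],"rotation":[0,0,0]},{"translation":[0,0,0],"rotation":[0,0,0]},{"translation":[0,0,0],"rotation":[0,0,0]},{"translation":[0,0,0],"rotation":[0,0,0]},{"translation":[0,0,0],"rotation":[0,0,0]},{"translation":[0,0,0],"rotation":[0,0,0]},{"translation":[0,0,0],"rotation":[0,0,0]},{"translation":[0,0,0],"rotation":[0,0,0]},{"translation":[0,0,0],"rotation":[0,0,0]}]' --jaw 1 --newtons 25

```text
t: 11.92
eef_pos: [0.6469, 0.0329, 0.1141]
ee_rot: [-3.141, 0.0, -1.617]
force: [-2.2, 0.4, 6.4]
width: 0.0559
gripper_force: 24.9
```

```bash
python3 - <<'E'
from h import *
s=get_state();p=s['eef_pos'];print(s['t'],p,s['ee_rot'],s['width'],s['gripper_force'],s['force'])
yaw=-.045; ex=np.array([np.cos(yaw),np.sin(yaw),0]); ey=np.array([-np.sin(yaw),np.cos(yaw),0])
# measured centre of carton = between pads = eef xy
piv=np.array([p[0],p[1],.012])-.028*ex
print('rotvec/30deg dir (lean top to -x) = ',(-ey).round(3))
for a in(2,4,6,8,10,12,14,16,18,20):
    R=Ro.from_rotvec(-ey*np.radians(a)); d=R.apply(p-piv)+piv-p+[0,0,.001]
    print(a,(d/.25).round(3),(-ey*a/30).round(3))
E
```

```text
11.9167 [0.64692401 0.03286997 0.11409852] [-3.14113609e+00  2.55483560e-05 -1.61671718e+00] 0.05586362842851149 24.886414110660553 [-2.19071491  0.39856868  6.38585652]
rotvec/30deg dir (lean top to -x) =  [-0.045 -0.999 -0.   ]
2 [-0.014  0.001  0.008] [-0.003 -0.067 -0.   ]
4 [-0.029  0.001  0.011] [-0.006 -0.133 -0.   ]
6 [-0.043  0.002  0.013] [-0.009 -0.2   -0.   ]
8 [-0.058  0.003  0.016] [-0.012 -0.266 -0.   ]
10 [-0.073  0.003  0.017] [-0.015 -0.333 -0.   ]
12 [-0.087  0.004  0.018] [-0.018 -0.4   -0.   ]
14 [-0.102  0.005  0.019] [-0.021 -0.466 -0.   ]
16 [-0.117  0.005  0.019] [-0.024 -0.533 -0.   ]
18 [-0.132  0.006  0.019] [-0.027 -0.599 -0.   ]
20 [-0.146  0.007  0.018] [-0.03  -0.666 -0.   ]
```

>>> apply_moves --steps '[{"translation":[-0.014,0.001,0.008],"rotation":[-0.003,-0.067,0]},{"translation":[-0.029,0.001,0.011],"rotation":[-0.006,-0.133,0]},{"translation":[-0.043,0.002,0.013],"rotation":[-0.009,-0.2,0]},{"translation":[-0.058,0.003,0.016],"rotation":[-0.012,-0.266,0]},{"translation":[-0.073,0.003,0.017],"rotation":[-0.015,-0.333,0]},{"translation":[-0.087,0.004,0.018],"rotation":[-0.018,-0.4,0]},{"translation":[-0.102,0.005,0.019],"rotation":[-0.021,-0.466,0]},{"translation":[-0.117,0.005,0.019],"rotation":[-0.024,-0.533,0]},{"translation":[-0.132,0.006,0.019],"rotation":[-0.027,-0.6,0]},{"translation":[-0.146,0.007,0.018],"rotation":[-0.03,-0.666,0]}]'

```text
t: 12.75
eef_pos: [0.6095, 0.0351, 0.1175]
ee_rot: [-2.792, 0.001, -1.617]
force: [0.9, -2.4, -0.9]
width: 0.0561
gripper_force: 24.9
```

>>> apply_moves --steps '[{"translation":[0,0,0],"rotation":[0,0,0]},{"translation":[0,0,0],"rotation":[0,0,0]},{"translation":[0,0,0],"rotation":[0,0,0]},{"translation":[0,0,0],"rotation":[0,0,0]},{"translation":[0,0,0],"rotation":[0,0,0]},{"translation":[0,0,0],"rotation":[0,0,0]},{"translation":[0,0,0],"rotation":[0,0,0]},{"translation":[0,0,0],"rotation":[0,0,0]},{"translation":[0,0,0],"rotation":[0,0,0]},{"translation":[0,0,0],"rotation":[0,0,0]}]'

```text
t: 13.58
eef_pos: [0.6103, 0.0346, 0.118]
ee_rot: [-2.793, 0.0, -1.617]
force: [0.0, 0.3, -3.4]
width: 0.0561
gripper_force: 25.0
```

```bash
python3 - <<'E'
from h import *
s=get_state();print(s['t'],s['q'].round(3),s['eef_pos'],s['ee_rot'],s['width'],s['gripper_force'],s['force'])
a=grab_frame('side'); b=grab_frame('scene')
cv2.imwrite('pics/l.png',np.hstack([cv2.resize(a[120:270,250:400],(400,400),interpolation=2),cv2.resize(b[190:340,230:380],(400,400),interpolation=2)]))
E
```

```text
13.5833 [ 0.448  0.173 -0.749  0.459 -0.374 -0.9  ] [0.61029703 0.03461728 0.11801986] [-2.79265452e+00  2.79679469e-04 -1.61679372e+00] 0.05606185672653516 24.99570518732071 [ 0.01646965  0.30615771 -3.37194304]
```

View pics/l.png

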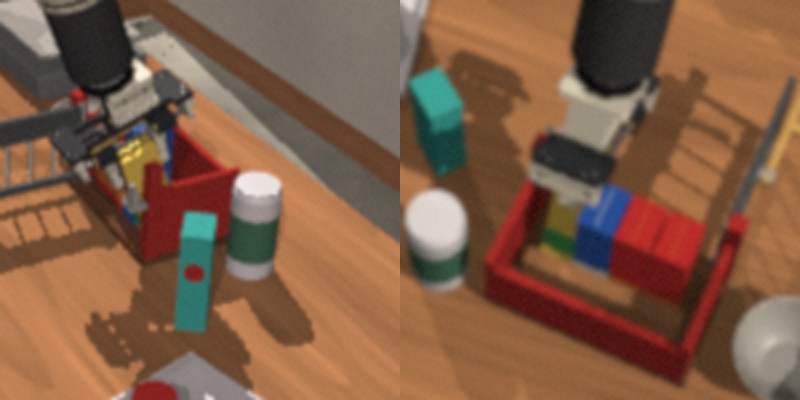

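Carton is leaned 20° with its foot on the floor and the neighbours are undisturbed. Next I lift it and bring it upright.

>>> apply_moves --steps '[{"translation":[0,0,0.06],"rotation":[0,0,0]},{"translation":[0,0,0.14],"rotation":[0,0,0]},{"translation":[0,0,0.22],"rotation":[0.003,0.07,0]},{"translation":[0,0,0.31],"rotation":[0.006,0.15,0]},{"translation":[0,0,0.4],"rotation":[0.01,0.24,0]},{"translation":[0,0,0.49],"rotation":[0.015,0.33,0]},{"translation":[0,0,0.58],"rotation":[0.02,0.42,0]},{"translation":[0,0,0.67],"rotation":[0.024,0.51,0]},{"translation":[0,0,0.74],"rotation":[0.027,0.6,0]},{"translation":[0,0,0.8],"rotation":[0.03,0.666,0]}]'

```text
t: 14.52
eef_pos: [0.6109, 0.0349, 0.3199]
ee_rot: [3.141, 0.001, -1.617]
force: [0.8, 0.5, -3.5]
width: 0.0554
gripper_force: 25.0
```

>>> apply_moves --steps '[{"translation":[-0.02,-0.08,0],"rotation":[0,0,0.05]},{"translation":[-0.05,-0.16,0],"rotation":[0,0,0.1]},{"translation":[-0.08,-0.25,0],"rotation":[0,0,0.15]},{"translation":[-0.11,-0.34,0],"rotation":[0,0,0.2]},{"translation":[-0.14,-0.43,0],"rotation":[0,0,0.25]},{"translation":[-0.17,-0.51,0],"rotation":[0,0,0.3]},{"translation":[-0.2,-0.59,0],"rotation":[0,0,0.35]},{"translation":[-0.22,-0.65,0],"rotation":[0,0,0.4]},{"translation":[-0.23,-0.7,0],"rotation":[0,0,0.45]},{"translation":[-0.23,-0.7,0],"rotation":[0,0,0.5]}]'

```text
t: 15.35
eef_pos: [0.5521, -0.1422, 0.3182]
ee_rot: [-3.141, -0.0, -1.355]
force: [0.4, 0.3, -2.7]
width: 0.0561
gripper_force: 25.0
```

>>> apply_moves --steps '[{"translation":[-0.02,-0.07,0],"rotation":[0,0,0]},{"translation":[-0.05,-0.15,0],"rotation":[0,0,0]},{"translation":[-0.08,-0.24,0],"rotation":[0,0,0]},{"translation":[-0.11,-0.33,0],"rotation":[0,0,0]},{"translation":[-0.14,-0.42,0],"rotation":[0,0,0]},{"translation":[-0.17,-0.51,0],"rotation":[0,0,0]},{"translation":[-0.2,-0.59,0],"rotation":[0,0,0]},{"translation":[-0.22,-0.65,0],"rotation":[0,0,0]},{"translation":[-0.23,-0.69,0],"rotation":[0,0,0]},{"translation":[-0.23,-0.69,0],"rotation":[0,0,0]}]'

```text
t: 16.18
eef_pos: [0.4948, -0.3143, 0.3178]
ee_rot: [3.141, -0.0, -1.357]
force: [0.2, 0.1, -2.3]
width: 0.0559
gripper_force: 25.0
```

```bash
python3 - <<'E'
from h import *
s=get_state();print(s['t'],s['eef_pos'],s['ee_rot'],s['width'],s['gripper_force'],s['force'])
a=grab_frame('wrist'); b=grab_frame('side')
cv2.imwrite('pics/t.png',np.hstack([cv2.resize(a,(400,400)),cv2.resize(b[150:350,220:420],(400,400),interpolation=2)]))
E
```

```text
16.1833 [ 0.49478217 -0.31431808  0.31783949] [ 3.14134608e+00 -8.48024521e-06 -1.35677699e+00] 0.05592283835282333 24.99571681022644 [ 0.1810266   0.1162403  -2.31953059]
```

View pics/t.png

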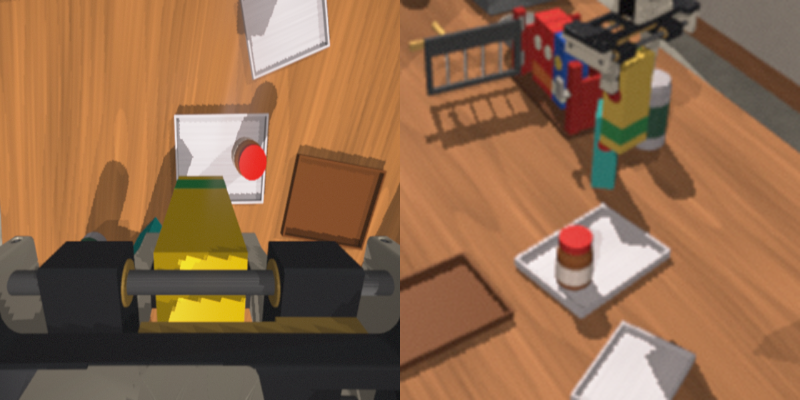

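The carton is held upright and square to the tray, with the other cartons standing. The wrist half shows the jar at (250,160), clear of the free half. Now I lower it.

>>> apply_moves --steps '[{"translation":[0.006,0.006,-0.1],"rotation":[0,0,0]},{"translation":[0.006,0.006,-0.21],"rotation":[0,0,0]},{"translation":[0.006,0.006,-0.33],"rotation":[0,0,0]},{"translation":[0.006,0.006,-0.45],"rotation":[0,0,0]},{"translation":[0.006,0.006,-0.56],"rotation":[0,0,0]},{"translation":[0.006,0.006,-0.66],"rotation":[0,0,0]},{"translation":[0.006,0.006,-0.74],"rotation":[0,0,0]},{"translation":[0.006,0.006,-0.8],"rotation":[0,0,0]},{"translation":[0.006,0.006,-0.82],"rotation":[0,0,0]},{"translation":[0.006,0.006,-0.82],"rotation":[0,0,0]}]'

```text
t: 17.12
eef_pos: [0.4965, -0.3104, 0.1118]
ee_rot: [3.139, 0.001, -1.354]
force: [0.0, -0.3, -2.4]
width: 0.0557
gripper_force: 25.0
```

>>> apply_moves --steps '[{"translation":[0,0,-0.004],"rotation":[0,0,0]},{"translation":[0,0,-0.008],"rotation":[0,0,0]},{"translation":[0,0,-0.012],"rotation":[0,0,0]},{"translation":[0,0,-0.016],"rotation":[0,0,0]},{"translation":[0,0,-0.02],"rotation":[0,0,0]},{"translation":[0,0,-0.022],"rotation":[0,0,0]},{"translation":[0,0,-0.024],"rotation":[0,0,0]},{"translation":[0,0,-0.024],"rotation":[0,0,0]},{"translation":[0,0,-0.024],"rotation":[0,0,0]},{"translation":[0,0,-0.024],"rotation":[0,0,0]}]'

```text
t: 17.95
eef_pos: [0.4968, -0.3114, 0.1071]
ee_rot: [-3.142, -0.0, -1.355]
force: [-0.8, 0.1, -4.2]
width: 0.0561
gripper_force: 25.0
```

>>> apply_moves --steps '[{"translation":[0,0,-0.002],"rotation":[0,0,0]},{"translation":[0,0,-0.004],"rotation":[0,0,0]},{"translation":[0,0,-0.004],"rotation":[0,0,0]},{"translation":[0,0,-0.006],"rotation":[0,0,0]},{"translation":[0,0,-0.006],"rotation":[0,0,0]},{"translation":[0,0,-0.006],"rotation":[0,0,0]},{"translation":[0,0,-0.008],"rotation":[0,0,0]},{"translation":[0,0,-0.008],"rotation":[0,0,0]},{"translation":[0,0,-0.008],"rotation":[0,0,0]},{"translation":[0,0,-0.008],"rotation":[0,0,0]}]'

```text
t: 18.78
eef_pos: [0.4969, -0.3115, 0.106]
ee_rot: [-3.141, -0.001, -1.355]
force: [-2.3, 1.2, 8.0]
width: 0.0559
gripper_force: 25.0
```

Contact at +8 N, so I release.

>>> apply_moves --steps '[{"translation":[0,0,0.003],"rotation":[0,0,0]},{"translation":[0,0,0.003],"rotation":[0,0,0]},{"translation":[0,0,0.003],"rotation":[0,0,0]},{"translation":[0,0,0.003],"rotation":[0,0,0]},{"translation":[0,0,0.003],"rotation":[0,0,0]},{"translation":[0,0,0.003],"rotation":[0,0,0]},{"translation":[0,0,0.003],"rotation":[0,0,0]},{"translation":[0,0,0.003],"rotation":[0,0,0]},{"translation":[0,0,0.003],"rotation":[0,0,0]},{"translation":[0,0,0.003],"rotation":[0,0,0]}]' --jaw -0.75

```text
t: 19.62
eef_pos: [0.4968, -0.3113, 0.1058]
ee_rot: [3.142, 0.0, -1.355]
force: [-1.6, 0.5, -0.5]
width: 0.0767
gripper_force: 0.0
```

>>> apply_moves --steps '[{"translation":[0,0,0.03],"rotation":[0,0,0]},{"translation":[0,0,0.08],"rotation":[0,0,0]},{"translation":[0,0,0.14],"rotation":[0,0,0]},{"translation":[0,0,0.22],"rotation":[0,0,0]},{"translation":[0,0,0.32],"rotation":[0,0,0]},{"translation":[0,0,0.44],"rotation":[0,0,0]},{"translation":[0,0,0.56],"rotation":[0,0,0]},{"translation":[0,0,0.66],"rotation":[0,0,0]},{"translation":[0,0,0.7],"rotation":[0,0,0]},{"translation":[0,0,0.7],"rotation":[0,0,0]}]'

```text
t: 20.45
eef_pos: [0.498, -0.312, 0.2848]
ee_rot: [-3.137, -0.003, -1.355]
force: [0.3, 0.2, -0.3]
width: 0.0766
gripper_force: 0.0
```

```bash
python3 - <<'E'
from h import *
s=get_state();print(s['t'],s['eef_pos'],s['width'],s['force'])
a=grab_frame('scene'); b=grab_frame('side')
cv2.imwrite('pics/e.png',np.hstack([cv2.resize(a[150:350,180:380],(400,400)),cv2.resize(b[130:330,220:420],(400,400),interpolation=2)]))
E
```

```text
20.45 [ 0.49795241 -0.3119781   0.28476368] 0.07664756746455476 [ 0.31148353  0.23017961 -0.32544257]
```

View pics/e.png

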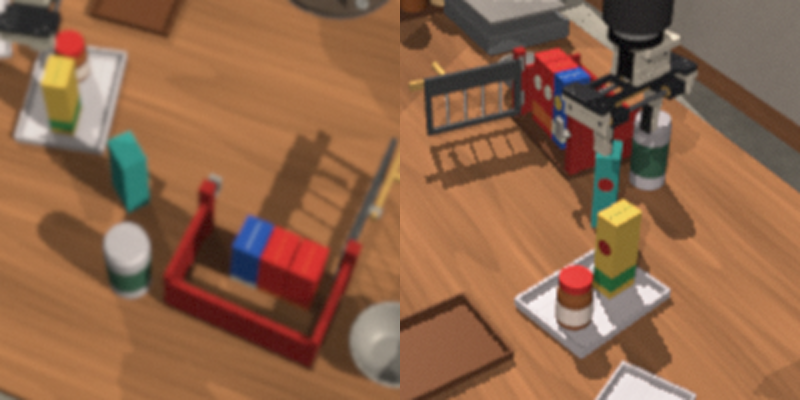

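The carton stands upright in the tray beside the jar, the gate is open, and the other three cartons are standing.

```bash
python3 -c "
from station import *
print(job_done())"
```

```text
the job is handed in; nothing more can be done
None
```

The job is handed in at about 20 s: the gate is open about square to the rack, the yellow carton was leaned about 20° then stood upright on the tray's free half, and the last camera views showed everything else undisturbed; no verdict came back.

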